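Clear the cake tin and put the loaf tins in their rows

ROBOT

A 6-joint arm with a two-finger parallel gripper is mounted at the origin on the work surface. World frame = base frame: x ahead of the robot, y to its left, z up, the work surface at z = 0. Lengths are in m, angles in rad, forces in N, time in s.
With the tool pointing down it reaches from about 0.4 to 0.825 m from the base axis. Payload 7 kg.
Tool frame: the origin (TCP) lies on the centre line of the jaws, within the pads' length; the fingertips stand 19 mm ahead of it and the grasp point (between the pads) is the TCP; z points along the fingers, y is the line along which they close (so a half turn about z gives the same grasp; the last joint's range is limited). The gripper opens to 88 mm and grips with 3 to 60 N. Pads are 19 mm wide; open, the fingers measure 130 mm over their backs; the gripper's body (78 mm by 193 mm) begins 47 mm behind the grasp point.
Start: joints at [0.288, 0.359, 0.012, 0, -1.224, -0.288], TCP at [0.675, -0, 0.246] pointing down, gripper open.
Joint ranges: [-3.07, 3.07], [-1.43, 2.12], [-1.02, 1.25], [-3.03, 1.67], [-3.05, -0], [-3.03, 3.03]. Speed limits (rad/s): [2.39, 2.39, 3.01, 3.14, 3.14, 3.14].

INTERFACE

Orientations are given as a 3x3 rotation matrix whose columns are the frame's x, y, z axes.
In Python, from plant import * gives the robot as it stands.
- The arm moves only by the shell command python3 -m handwheel 'ROWS' [FORCE]. ROWS is JSON, a list of rows, each an object with "turn": the turn, a rotation vector about the tool's x, y, z in rad, a list of three; "slide": the shift along the tool's x, y, z in cm, a list of three; "jaw": the finger opening in cm, from 0 to 8.76. In form: [{"turn": [ax, ay, az], "slide": [tx, ty, tz], "jaw": jaw}, ...]. A call has 1 to 5 rows; each row shifts and turns the commanded pose from where the row before left it, along the tool's axes as they then stand; what a row does not reach is not made up. A row lasts 1/10 s, in which the tool goes at most 50 mm and 8.59 degrees, less where a joint would pass 70% of its speed; a pose out of reach is approached as far as the arm can. A call with a gripper value outside its range is refused whole. The fingers move at their own pace and stop on an object; FORCE is the grip in N (left out, the last holds). Time passes only in rows, so rows that do not move let the fingers close. It gives the time, the measured TCP pose, the force, the opening and the grip force at its end, in the units of the state.
- state(): the state, without advancing time (a new reading comes with each control period).
- camera(name): name is "scene" or "side" or "wrist"; returns a dict with "img" (400x640x3 uint8, blue, green, red), "K" (3x3 intrinsics, pixels), "R" (3x3) and "t" (3): a world point X has camera coordinates R X + t; the wrist camera has in their place "hand_eye" (4x4, takes a point from camera to tool coordinates, whose origin is the TCP and whose axes are the flange's). Camera axes: x right, y down, z forward; pixel columns grow to the right and rows downward; lengths in m; the calibration is good to about 2 mm. A picture is of the moment at which its call begins: read the wrist's pose just before it. There is no depth.
- hand_in(): hands the job in; it is judged then, once.
The state is a dict: "time": time; "q": joint angles; "joint_velocities": joint speeds; "effort": joint torques, N m; "position": TCP position; "tcp_rot": TCP orientation; "wrist_force": force on the tool from outside, world axes, zero at the start; "ft_torque": the same for the moment, N m; "grip_width": finger opening in m; "finger_force": force on a finger pad.
Only numpy, scipy, OpenCV 4.12 (cv2) and the standard library are available. Lean on these libraries where they do the work, as an engineer would, in place of code of your own. Each camera call takes 0.05 s, during which the arm holds its last target. There are 200 camera calls.

TASK

The lidded cake tin has been left standing across the three rows of the loaf-tin rack: keeping it upright, clear it away first by standing it wholly on the wooden board, lengthwise. Then put each of the three loaf tins, right way up and flat on the bottom, into the row of its own length. Do not disturb the flask, the mug or the jar.

Things in the scene. Friction and masses are not known exactly. Their poses are not given: they have to be found in the camera images.
- rack: flat bare-metal baking sheet, 200 (x) x 205 (y) x 8 mm, fixed, on the table; origin at the centre of its underside. The three rows lie on it side by side, 66 mm apart along its y, parallel to its x; their order differs from start to start
- row_short: short row of the rack: a fixed shallow black channel, open on top, inside 116 mm long (its x) and 44 mm wide (its y), walls 4 mm thick; origin at the centre of its underside, on the sheet; its inner floor is 3 mm and its wall tops 14 mm above the origin. Row for the short loaf tin
- row_mid: mid row of the rack: a fixed shallow black channel, open on top, inside 151 mm long (its x) and 44 mm wide (its y), walls 4 mm thick; origin at the centre of its underside, on the sheet; its inner floor is 3 mm and its wall tops 14 mm above the origin. Row for the mid loaf tin
- row_long: long row of the rack: a fixed shallow black channel, open on top, inside 186 mm long (its x) and 44 mm wide (its y), walls 4 mm thick; origin at the centre of its underside, on the sheet; its inner floor is 3 mm and its wall tops 14 mm above the origin. Row for the long loaf tin
- board: fixed plain wooden serving board lying on the table, 250 (x) x 130 (y) x 15 mm thick; origin at the centre of its underside
- cake_tin: closed metal cake tin with a lid, 200 mm long (x; lid 204), 60 mm wide (y; lid 64), 55 mm high, with a dark wooden bar handle on top; about 0.5 kg, loose; origin at the centre of its underside. It starts standing on the wall tops of the rows, lying across all three
- cake_tin_handle (a point): middle of the cake tin's handle: a round bar 12 mm thick, 90 mm long, running along the tin's x, its axis 85 mm above the tin's underside (24 mm of free space between bar and lid)
- cake_tin_end_a (a point): middle of the cake tin's +x end, at the level of its underside
- cake_tin_end_b (a point): middle of the cake tin's -x end, at the level of its underside
- loaf_short: short loaf tin: open-topped plain metal trough, 100 mm long (x), 32 mm wide (y), 45 mm high, walls 3 mm; about 0.12 kg, loose; the three differ only in length; origin at the centre of its underside; starts upright on the table
- loaf_mid: mid loaf tin: open-topped plain metal trough, 135 mm long (x), 32 mm wide (y), 45 mm high, walls 3 mm; about 0.12 kg, loose; the three differ only in length; origin at the centre of its underside; starts upright on the table
- loaf_long: long loaf tin: open-topped plain metal trough, 170 mm long (x), 32 mm wide (y), 45 mm high, walls 3 mm; about 0.12 kg, loose; the three differ only in length; origin at the centre of its underside; starts upright on the table
- flask: bystander: upright steel vacuum flask, 68 mm diameter, 145 mm tall; origin at the centre of its underside
- mug: bystander: white mug, 76 mm diameter, 85 mm tall, with a handle on its +y side reaching about 70 mm from its axis; origin at the centre of its underside
- jar: bystander: amber glass jar with a metal cap, 68 mm diameter, 110 mm tall; origin at the centre of its underside
There are look-alikes about, which are no part of the job. What is shaped like the loaf_mid but yellow is not meant.

How it is judged:
On the way, in this order (a step that is already met when the one before it is completed fails the run):
1. the cake tin stands on the wooden board, let go (z of cake_tin in the frame of board between 0.01 and 0.02 m and angle between cake_tin's own z axis and vertical below 0.1 rad and x of cake_tin_end_a in the frame of board between -0.125 and 0.125 m and y of cake_tin_end_a in the frame of board between -0.038 and 0.038 m and x of cake_tin_end_b in the frame of board between -0.125 and 0.125 m and y of cake_tin_end_b in the frame of board between -0.038 and 0.038 m and linear speed of cake_tin below 0.03 m/s and contact force between cake_tin and the fingers below 0.1 N), for 0.2 s.
2. all three loaf tins lie in their own rows, let go (x of loaf_short in the frame of row_short between -0.014 and 0.014 m and y of loaf_short in the frame of row_short between -0.011 and 0.011 m and z of loaf_short in the frame of row_short between -0.003 and 0.007 m and angle between each of loaf_short, loaf_mid, loaf_long's own z axis and vertical below 0.1 rad and linear speed of each of loaf_short, loaf_mid, loaf_long below 0.03 m/s and contact force between each of loaf_short, loaf_mid, loaf_long and the fingers below 0.1 N and x of loaf_mid in the frame of row_mid between -0.014 and 0.014 m and y of loaf_mid in the frame of row_mid between -0.011 and 0.011 m and z of loaf_mid in the frame of row_mid between -0.003 and 0.007 m and x of loaf_long in the frame of row_long between -0.014 and 0.014 m and y of loaf_long in the frame of row_long between -0.011 and 0.011 m and z of loaf_long in the frame of row_long between -0.003 and 0.007 m), for 0.2 s.
At the end, for the whole second after the job is handed in: Cake tin upright (0.1 rad) on the board, its end middles within 125 mm along and 38 mm across of the board's centre; each loaf tin upright (0.1 rad) on the floor (4 mm) of its own row, centred within 14 mm along and 11 mm across; all at rest and let go (all of step 1 and all of step 2); the robot touches nothing.
It fails at once if the flask is moved more than 30 mm or knocked over (distance of flask from where it was at the start of the episode above 0.03 m or angle between flask's own z axis and vertical above 0.4 rad).
It fails at once if the mug is moved more than 30 mm or knocked over (distance of mug from where it was at the start of the episode above 0.03 m or angle between mug's own z axis and vertical above 0.4 rad).
It fails at once if the jar is moved more than 30 mm or knocked over (distance of jar from where it was at the start of the episode above 0.03 m or angle between jar's own z axis and vertical above 0.4 rad).
It fails at once if the cake tin is tipped more than about 35 degrees (angle between cake_tin's own z axis and vertical above 0.6 rad).
It also fails if it takes over 72 s, if anything falls off the work surface, if the arm or the gripper's body presses on something with over 40 N, if the wrist force passes 120 N, or if a joint passes its speed limit or range.

## Working session

There is one attempt and no reset: what is moved stays moved. The work goes in short steps, Python scripts to look and compute and a shell command to move; the robot and the scene stay as the last step left them, time stands still between calls to the robot, and variables do not carry over. Pictures are saved under pics/ and viewed, at most 10 in all, crops included, and the job is handed in when it is done.

```bash
mkdir -p pics; ls; python3 - <<'E'
from plant import *
import cv2,numpy as np,pickle
s=state();print(s['time'],s['position'],np.round(s['tcp_rot'],3),s['grip_width'])
for n in ['scene','side','wrist']:
    c=camera(n);cv2.imwrite(f'pics/{n}0.png',c['img']);pickle.dump(c,open(n+'0.pkl','wb'))
    print(n,np.round(c['K'],1).tolist(),{k:np.round(v,3).tolist() for k,v in c.items() if k in('R','t','hand_eye')})
E
```

```text
pics
0.0 [ 6.74537466e-01 -4.25241640e-05  2.44638497e-01] [[-0.    -1.    -0.002]
 [-1.     0.    -0.   ]
 [ 0.     0.002 -1.   ]] 0.0873253963912907
scene [[383.6, 0.0, 317.2], [0.0, 383.6, 200.1], [0.0, 0.0, 1.0]] {'R': [[-0.372, 0.928, -0.008], [0.711, 0.279, -0.645], [-0.596, -0.246, -0.764]], 't': [0.356, -0.31, 1.42]}
side [[387.8, 0.0, 332.9], [0.0, 387.8, 199.4], [0.0, 0.0, 1.0]] {'R': [[-0.945, -0.326, 0.024], [-0.191, 0.489, -0.851], [0.266, -0.809, -0.524]], 't': [0.512, 0.267, 1.102]}
wrist [[333.4, 0.0, 320.5], [0.0, 333.4, 198.9], [0.0, 0.0, 1.0]] {'hand_eye': [[0.001, -0.964, -0.266, 0.072], [1.0, 0.001, 0.0, -0.0], [-0.0, -0.266, 0.964, -0.14], [0.0, 0.0, 0.0, 1.0]]}
```

View pics/scene0.png

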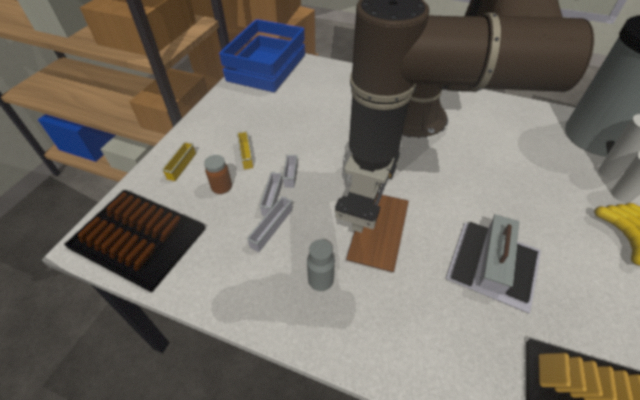

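View pics/side0.png

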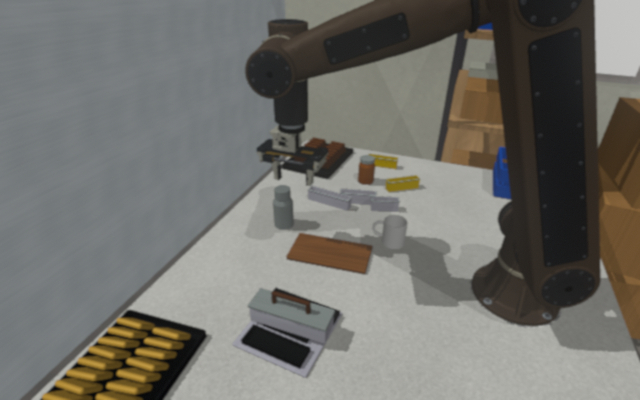

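The scene view shows three grey tins: long (270,225), mid (272,192) and short (290,170). It also shows two yellow look-alikes (180,160) and (246,150), the jar (217,175), flask (320,265), board (380,232) and the cake tin on the rack (500,250). In the side view the mug is at (393,232). The three grey tins are the ones meant; the yellow ones are excluded by colour. I'll confirm this in an enlarged crop.

```bash
cat > h.py <<'E'
import numpy as np,cv2,pickle
from plant import *
def cam(n,save=None):
    s=state();c=camera(n)
    if 'hand_eye' in c:
        T=np.eye(4);T[:3,:3]=s['tcp_rot'];T[:3,3]=s['position'];M=np.linalg.inv(T@c['hand_eye']);c['R']=M[:3,:3];c['t']=M[:3,3]
    if save:cv2.imwrite('pics/'+save,c['img'])
    return c
def onz(c,uv,z):
    uv=np.atleast_2d(uv).astype(float);d=np.c_[uv,np.ones(len(uv))]@np.linalg.inv(c['K']).T@c['R']
    o=-c['R'].T@c['t'];return o+d*((z-o[2])/d[:,2])[:,None]
def proj(c,X):
    p=(np.atleast_2d(X)@c['R'].T+c['t'])@c['K'].T;return p[:,:2]/p[:,2:]
def rect(P):
    (x,y),(w,h),a=cv2.minAreaRect((P[:,:2]*1000).astype(np.float32))
    if w<h:w,h,a=h,w,a+90
    return 'centre %.1f %.1f mm size %.0f x %.0f long-axis angle %.1f deg'%(x,y,w,h,(a+90)%180-90)
def blobs(m,amin):
    n,l,st,ce=cv2.connectedComponentsWithStats(m.astype(np.uint8))
    return [(l==i,st[i],ce[i]) for i in range(1,n) if st[i][4]>amin]
E
python3 - <<'E'
from h import *
a=pickle.load(open('scene0.pkl','rb'));b=pickle.load(open('side0.pkl','rb'))
A=cv2.resize(a['img'][135:315,225:425],None,fx=2,fy=2,interpolation=3);A2=cv2.resize(a['img'][200:320,430:560],None,fx=3,fy=3,interpolation=3)
B=cv2.resize(b['img'][150:280,270:430],None,fx=2.4,fy=2.4,interpolation=3)
o=np.zeros((600,800,3),np.uint8)
A2=cv2.resize(A2,(325,300));B=cv2.resize(B,(369,300))
B2=cv2.resize(b['img'][280:380,225:350],(375,300))
A=cv2.resize(A,(333,300))
o[:300,:333]=A;o[300:,:325]=A2;o[:300,400:769]=B;o[300:,400:775]=B2
cv2.imwrite('pics/crop1.png',o)
for n,c in(('scene',a),('side',b)):
    h=cv2.cvtColor(c['img'],cv2.COLOR_BGR2HSV)
    m=(h[...,0]<20)&(h[...,1]>90)&(h[...,2]>40)
    for l,st,ce in blobs(m,40):
        ys,xs=np.nonzero(l);print(n,st,np.round(ce,1),rect(onz(c,np.c_[xs,ys],.015)))
E
```

```text
scene [   0    0  153   73 5522] [85.1 33.4] centre -137.8 -1692.7 mm size 1218 x 547 long-axis angle -89.1 deg
scene [ 141    0   81  116 5735] [185.9  45.1] centre -181.3 -1071.8 mm size 1097 x 343 long-axis angle 46.1 deg
scene [ 221    0   94   54 2404] [268.6  15.6] centre -430.0 -840.9 mm size 559 x 498 long-axis angle 22.2 deg
scene [   1   57  172   88 8430] [96.3 98.9] centre 328.6 -1160.9 mm size 744 x 337 long-axis angle -90.0 deg
scene [ 44 146  82  35 895] [ 85. 164.] centre 639.1 -947.2 mm size 318 x 71 long-axis angle -89.0 deg
scene [206 167  24  26 413] [219.2 180.5] centre 555.1 -493.2 mm size 107 x 64 long-axis angle 40.1 deg
scene [ 106  192   74   50 1648] [142.5 215.1] centre 756.0 -629.5 mm size 233 x 92 long-axis angle 85.2 deg
scene [ 347  196   61   75 2589] [380.4 236.1] centre 550.4 23.2 mm size 248 x 124 long-axis angle 4.2 deg
scene [  78  217   60   45 1185] [107.6 237.4] centre 856.0 -665.5 mm size 178 x 86 long-axis angle 85.7 deg
scene [125 239  22  27 205] [134.6 251. ] centre 864.1 -567.7 mm size 85 x 25 long-axis angle -1.2 deg
scene [134 243  21 
[... 436 characters left out ...]
re 197.8 -4912.6 mm size 737 x 370 long-axis angle -89.2 deg
side [ 442   70   64   99 4601] [474.5 122.2] centre 146.9 -1737.3 mm size 1916 x 320 long-axis angle -89.2 deg
side [ 597   98   43  241 7994] [621.3 208.4] centre -522.7 -1146.4 mm size 2491 x 177 long-axis angle 74.9 deg
side [306 138  39  30 418] [327.7 149. ] centre 837.6 -662.8 mm size 272 x 198 long-axis angle 85.7 deg
side [359 163  16  21 265] [365.9 173.1] centre 572.9 -534.6 mm size 193 x 63 long-axis angle -76.9 deg
side [ 287  234   84   39 2074] [330.5 252.7] centre 542.8 27.6 mm size 243 x 131 long-axis angle 4.5 deg
side [273 291  36  22 171] [290.8 298.4] centre 572.7 258.4 mm size 118 x 35 long-axis angle -2.2 deg
```

View pics/crop1.png

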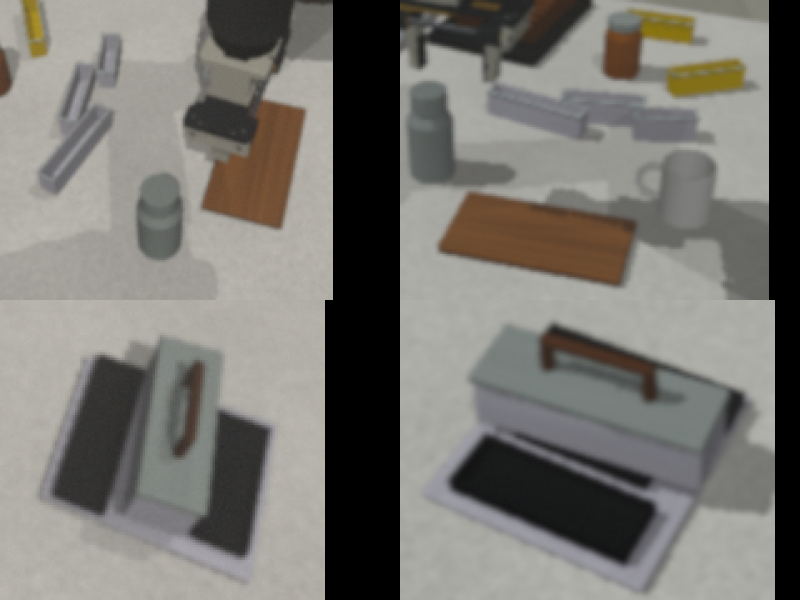

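The crop confirms it: the three grey troughs are the loaf tins, with the short one at scene px (290,170). The yellow ones are decoys. The cake tin's handle is a dark bar near scene (505,243). Next: rough positions.

```bash
python3 - <<'E'
from h import *
a=pickle.load(open('scene0.pkl','rb'));b=pickle.load(open('side0.pkl','rb'))
h=cv2.cvtColor(b['img'],cv2.COLOR_BGR2HSV);m=(h[...,0]<20)&(h[...,1]>70);m[:285]=0;m[320:]=0;m[:,:265]=0;m[:,320:]=0
ys,xs=np.nonzero(m);print('handle side',rect(onz(b,np.c_[xs,ys],.107)))
h=cv2.cvtColor(a['img'],cv2.COLOR_BGR2HSV);m=(h[...,1]>60)&(h[...,2]<130);m[:220]=0;m[275:]=0;m[:,:490]=0;m[:,520:]=0
ys,xs=np.nonzero(m);print('handle scene',len(xs),rect(onz(a,np.c_[xs,ys],.107)))
print('loaf tops',np.round(onz(a,[(270,225),(272,192),(290,170)],.03)*1000))
print('flask,base',onz(a,(320,284),0)); print('mug base',onz(b,(393,245),0));print('jar',onz(a,(219,188),0))
E
```

```text
handle side centre 533.4 337.4 mm size 105 x 33 long-axis angle -2.2 deg
handle scene 111 centre 549.3 331.2 mm size 113 x 11 long-axis angle -3.0 deg
loaf tops [[ 662. -260.   30.]
 [ 550. -309.   30.]
 [ 446. -297.   30.]]
flask,base [[ 0.7643628 -0.0695138  0.       ]]
mug base [[ 0.36550153 -0.09580333  0.        ]]
jar [[ 5.72362066e-01 -4.84709329e-01 -1.11022302e-16]]
```

```bash
python3 -m handwheel '[{"turn":[0,0,0],"slide":[-3.8,1.6,-1],"jaw":8.7},{"turn":[0,0,0],"slide":[-3.8,1.6,-1],"jaw":8.7},{"turn":[0,0,0],"slide":[-3.8,1.6,-1],"jaw":8.7},{"turn":[0,0,0],"slide":[-3.8,1.6,-1],"jaw":8.7},{"turn":[0,0,0],"slide":[-3.8,1.6,-1],"jaw":8.7}]' 20
python3 -m handwheel '[{"turn":[0,0,0],"slide":[-3.8,1.6,-1],"jaw":8.7},{"turn":[0,0,0],"slide":[-3.8,1.6,-1],"jaw":8.7},{"turn":[0,0,0],"slide":[-3.8,1.6,-1],"jaw":8.7},{"turn":[0,0,0],"slide":[0,0,0],"jaw":8.7},{"turn":[0,0,0],"slide":[0,0,0],"jaw":8.7}]'
python3 - <<'E'
from h import *
s=state();print(s['position'],np.round(s['tcp_rot'],3).tolist(),s['wrist_force'])
w=cam('wrist','wrist1.png');pickle.dump(w,open('wrist1.pkl','wb'))
b=cam('side','side1.png');a=cam('scene','scene1.png');pickle.dump(a,open('scene1.pkl','wb'));pickle.dump(b,open('side1.pkl','wb'))
h=cv2.cvtColor(w['img'],cv2.COLOR_BGR2HSV);m=(h[...,0]<20)&(h[...,1]>90)&(h[...,2]>30)
for l,st,ce in blobs(m,60):
    ys,xs=np.nonzero(l);print(st,np.round(ce,1),'z.015',rect(onz(w,np.c_[xs,ys],.015)),'z.107',rect(onz(w,np.c_[xs,ys],.107)))
E
```

```text
time: 0.65
position: [0.594, 0.1913, 0.2958]
tcp_rot: [[-0.0, -1.0, -0.0], [-1.0, 0.0, -0.0], [0.0, 0.0, -1.0]]
wrist_force: [-0.1, 0.1, 0.8]
grip_width: 0.0869
finger_force: 0.0
time: 1.15
position: [0.5463, 0.305, 0.3254]
tcp_rot: [[0.002, -1.0, -0.0], [-1.0, -0.002, -0.0], [0.0, 0.0, -1.0]]
wrist_force: [-0.7, -0.1, -0.7]
grip_width: 0.0874
finger_force: 0.0
[0.54634069 0.30499838 0.32538127] [[0.002, -1.0, -0.0], [-1.0, -0.002, -0.0], [0.0, 0.0, -1.0]] [-0.68863394 -0.14323093 -0.66280396]
[282 193  91  11 826] [327.6 197.9] z.015 centre 536.8 356.8 mm size 126 x 14 long-axis angle -0.8 deg z.107 centre 538.8 331.6 mm size 101 x 11 long-axis angle -0.8 deg
[128 251  28  27 262] [141.3 260.7] z.015 centre 817.6 457.6 mm size 53 x 27 long-axis angle 32.5 deg z.107 centre 762.3 411.9 mm size 42 x 22 long-axis angle 32.5 deg
[486 251  31  49 346] [502.6 267.1] z.015 centre 268.3 473.9 mm size 86 x 34 long-axis angle -56.2 deg z.107 centre 325.1 424.8 mm size 69 x 27 long-axis angle -56.2 deg
[158 256  19  10 111] [165.3 259.7] z.015 centre 772.5 453.2 mm size 29 x 14 long-axis angle 
[... 208 characters left out ...]
6 x 14 long-axis angle 0.1 deg
[514 321  23  13  95] [525.6 325.8] z.015 centre 224.9 566.0 mm size 34 x 22 long-axis angle 0.1 deg z.107 centre 290.6 498.1 mm size 27 x 17 long-axis angle 0.1 deg
[559 321  27  16 140] [572.6 329.6] z.015 centre 150.2 568.6 mm size 37 x 27 long-axis angle 0.1 deg z.107 centre 231.1 500.2 mm size 30 x 22 long-axis angle 0.1 deg
[581 321  59  16 362] [609.9 327.9] z.015 centre 89.5 568.4 mm size 91 x 27 long-axis angle 0.1 deg z.107 centre 182.8 500.1 mm size 72 x 22 long-axis angle 0.1 deg
[ 287  326  201   11 1705] [379.  331.3] z.015 centre 441.4 573.8 mm size 314 x 18 long-axis angle 0.1 deg z.107 centre 462.8 504.4 mm size 250 x 15 long-axis angle 0.1 deg
```

View pics/wrist1.png

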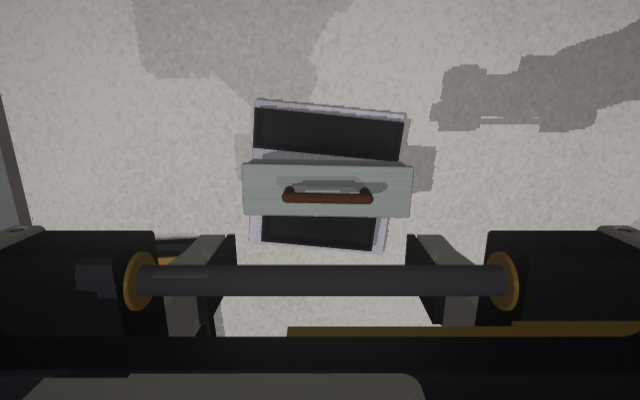

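The wrist view shows the tin lying along the rows on the middle of the rack, with the handle bar at (285–370,198), parallel to world x. The gripper has to turn 90° so it closes along world y.

```bash
python3 - <<'E'
from h import *
print(np.round(state()['q'],3))
for n in('side1','scene1'):
    c=pickle.load(open(n+'.pkl','rb'));h=cv2.cvtColor(c['img'],cv2.COLOR_BGR2HSV);m=(h[...,0]<20)&(h[...,1]>90)&(h[...,2]>40)
    for l,st,ce in blobs(m,1000):
        ys,xs=np.nonzero(l);print(n,st,rect(onz(c,np.c_[xs,ys],.015)))
# loaf tins, crop of scene1 and side1
a=pickle.load(open('scene1.pkl','rb'))['img'][135:315,180:420];b=pickle.load(open('side1.pkl','rb'))['img'][140:280,260:430]
cv2.imwrite('pics/crop2.png',np.hstack([cv2.resize(a,(440,330)),cv2.resize(b,(360,330))]))
E
```

```text
[ 0.818  0.24   0.024 -0.    -1.356 -0.818]
side1 [ 442   70   95   99 6226] centre 49.5 -1736.8 mm size 1915 x 525 long-axis angle -89.8 deg
side1 [ 612  222   28  117 1832] centre -333.1 -232.0 mm size 626 x 65 long-axis angle 74.9 deg
side1 [ 287  234   84   39 2078] centre 542.9 27.6 mm size 243 x 131 long-axis angle 4.7 deg
scene1 [   0    0  153   73 5528] centre -136.8 -1693.1 mm size 1217 x 549 long-axis angle -88.9 deg
scene1 [ 141    0   81  116 5750] centre -181.0 -1071.9 mm size 1097 x 343 long-axis angle 46.0 deg
scene1 [ 221    0   94   54 2402] centre -430.0 -840.9 mm size 559 x 498 long-axis angle 22.2 deg
scene1 [   1   57  172   88 8456] centre 326.5 -1161.8 mm size 745 x 338 long-axis angle -89.5 deg
scene1 [ 106  192   74   50 1506] centre 756.1 -628.8 mm size 234 x 92 long-axis angle 85.6 deg
scene1 [ 347  193   61   78 3185] centre 550.6 22.5 mm size 247 x 124 long-axis angle 4.7 deg
```

View pics/crop2.png

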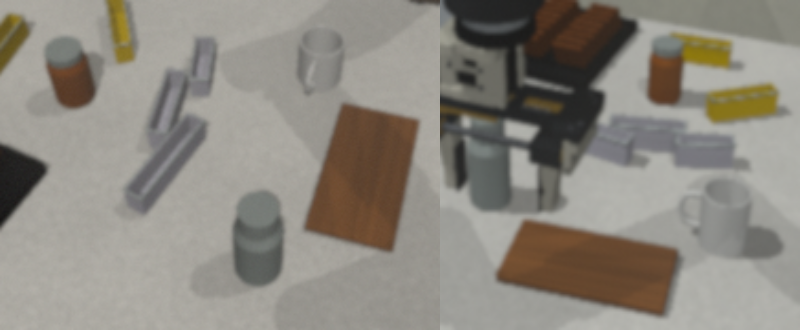

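```bash
python3 -m handwheel '[{"turn":[0,0,0.145],"slide":[0,0,1],"jaw":6},{"turn":[0,0,0.145],"slide":[0,0,1],"jaw":6},{"turn":[0,0,0.145],"slide":[0,0,1],"jaw":6},{"turn":[0,0,0.145],"slide":[0,0,1],"jaw":6},{"turn":[0,0,0.145],"slide":[0,0,1],"jaw":6}]' 40 >/dev/null
python3 -m handwheel '[{"turn":[0,0,0.145],"slide":[0,0,1],"jaw":6},{"turn":[0,0,0.145],"slide":[0,0,1],"jaw":6},{"turn":[0,0,0.145],"slide":[0,0,1],"jaw":6},{"turn":[0,0,0.145],"slide":[0,0,1],"jaw":6},{"turn":[0,0,0.145],"slide":[0,0,1],"jaw":6}]' >/dev/null
python3 -m handwheel '[{"turn":[0,0,0.135],"slide":[0.7,2.7,1],"jaw":6},{"turn":[0,0,0],"slide":[0,0,0],"jaw":6},{"turn":[0,0,0],"slide":[0,0,0],"jaw":6},{"turn":[0,0,0],"slide":[0,0,0],"jaw":6}]'
python3 - <<'E'
from h import *
s=state();print(s['position'],np.round(s['tcp_rot'],3).tolist(),np.round(s['q'],2))
w=cam('wrist','wrist2.png')
h=cv2.cvtColor(w['img'],cv2.COLOR_BGR2HSV);m=(h[...,0]<20)&(h[...,1]>90)&(h[...,2]>30)
for l,st,ce in blobs(m,150):
    ys,xs=np.nonzero(l);print(st,'z.107',rect(onz(w,np.c_[xs,ys],.107)))
E
```

```text
time: 2.7
position: [0.5373, 0.3291, 0.2158]
tcp_rot: [[-1.0, 0.013, 0.0], [0.013, 1.0, -0.0], [-0.0, -0.0, -1.0]]
wrist_force: [0.2, -0.4, 0.5]
grip_width: 0.0598
finger_force: 0.0
[0.5373073  0.32911206 0.21580716] [[-1.0, 0.013, 0.0], [0.013, 1.0, -0.0], [-0.0, -0.0, -1.0]] [ 0.86  0.31 -0.14  0.   -1.13 -2.44]
[    0    59   109   194 14841] z.107 centre 504.7 112.9 mm size 143 x 86 long-axis angle 4.6 deg
[ 316  140   15  125 1780] z.107 centre 539.6 331.3 mm size 101 x 11 long-axis angle -0.9 deg
[184 252  20  32 199] z.107 centre 590.5 221.2 mm size 29 x 15 long-axis angle -39.9 deg
[438 252  21  32 214] z.107 centre 593.7 436.3 mm size 30 x 14 long-axis angle 38.4 deg
[531 321  61  16 299] z.107 centre 654.0 536.7 mm size 50 x 15 long-axis angle 89.3 deg
[ 228  326  174   11 1327] z.107 centre 653.9 322.5 mm size 151 x 10 long-axis angle 89.3 deg
[401 326  49  11 258] z.107 centre 655.1 418.7 mm size 41 x 10 long-axis angle 89.3 deg
```

```bash
python3 -m handwheel '[{"turn":[0,0,0],"slide":[-0.2,0.2,3],"jaw":6},{"turn":[0,0,0],"slide":[0,0,3],"jaw":6},{"turn":[0,0,0],"slide":[0,0,3],"jaw":6},{"turn":[0,0,0],"slide":[0,0,1.9],"jaw":6},{"turn":[0,0,0],"slide":[0,0,0],"jaw":6}]'
python3 -m handwheel '[{"turn":[0,0,0],"slide":[0,0,0],"jaw":0.5},{"turn":[0,0,0],"slide":[0,0,0],"jaw":0.5},{"turn":[0,0,0],"slide":[0,0,0],"jaw":0.5},{"turn":[0,0,0],"slide":[0,0,0],"jaw":0.5},{"turn":[0,0,0],"slide":[0,0,0],"jaw":0.5}]' 50
python3 -m handwheel '[{"turn":[0,0,0],"slide":[0,0,0],"jaw":0.5},{"turn":[0,0,0],"slide":[0,0,-0.5],"jaw":0.5},{"turn":[0,0,0],"slide":[0,0,-1.5],"jaw":0.5},{"turn":[0,0,0],"slide":[0,0,-2],"jaw":0.5},{"turn":[0,0,0],"slide":[0,0,-2],"jaw":0.5}]'
```

```text
time: 3.25
position: [0.5378, 0.3301, 0.1039]
tcp_rot: [[-1.0, 0.015, -0.004], [0.015, 1.0, -0.003], [0.004, -0.003, -1.0]]
wrist_force: [0.2, -0.6, 0.0]
grip_width: 0.0598
finger_force: 0.0
time: 3.75
position: [0.539, 0.3321, 0.1072]
tcp_rot: [[-1.0, 0.014, 0.001], [0.014, 1.0, 0.001], [-0.001, 0.001, -1.0]]
wrist_force: [0.3, 0.4, 0.3]
grip_width: 0.0254
finger_force: 0.0
time: 4.25
position: [0.5379, 0.3313, 0.166]
tcp_rot: [[-1.0, 0.015, -0.002], [0.015, 1.0, -0.002], [0.002, -0.002, -1.0]]
wrist_force: [0.0, 0.4, -5.4]
grip_width: 0.0108
finger_force: 50.0
```

```bash
python3 -m handwheel '[{"turn":[0,0,0],"slide":[0,-1.5,-1],"jaw":0.5},{"turn":[0,0,0],"slide":[-0.2,-3,0],"jaw":0.5},{"turn":[0,0,0],"slide":[-0.2,-3,0],"jaw":0.5},{"turn":[0,0,0],"slide":[-0.2,-3,0],"jaw":0.5},{"turn":[0,0,0],"slide":[-0.2,-3,0],"jaw":0.5}]' >/dev/null
python3 -m handwheel '[{"turn":[0,0,0],"slide":[-0.2,-3,0],"jaw":0.5},{"turn":[0,0,0],"slide":[-0.2,-3,0],"jaw":0.5},{"turn":[0,0,0],"slide":[-0.2,-3,0],"jaw":0.5},{"turn":[0,0,0],"slide":[-0.2,-3,0],"jaw":0.5},{"turn":[0,0,0],"slide":[0,-3,0],"jaw":0.5}]' >/dev/null
python3 -m handwheel '[{"turn":[0,0,-0.05],"slide":[0,-2.1,0],"jaw":0.5},{"turn":[0,0,-0.046],"slide":[0,0,1],"jaw":0.5},{"turn":[0,0,0],"slide":[0,0,1],"jaw":0.5},{"turn":[0,0,0],"slide":[0,0,0],"jaw":0.5},{"turn":[0,0,0],"slide":[0,0,0],"jaw":0.5}]'
python3 - <<'E'
from h import *
a=cam('scene');b=cam('side')
cv2.imwrite('pics/c3.png',np.hstack([cv2.resize(a['img'][160:300,310:450],(400,400)),cv2.resize(b['img'][150:290,250:390],(400,400))]))
w=cam('wrist','w3.png');h=cv2.cvtColor(w['img'],cv2.COLOR_BGR2HSV);m=(h[...,0]<20)&(h[...,1]>90)&(h[...,2]>30)
for l,st,ce in blobs(m,150):
    ys,xs=np.nonzero(l);print(st,'z.015',rect(onz(w,np.c_[xs,ys],.015)))
E
```

```text
time: 5.75
position: [0.55, 0.0258, 0.156]
tcp_rot: [[-0.997, -0.081, -0.001], [-0.081, 0.997, -0.001], [0.001, -0.0, -1.0]]
wrist_force: [0.3, -0.3, -5.4]
grip_width: 0.0105
finger_force: 50.0
[ 233   30  166  201 7540] z.015 centre 504.5 18.3 mm size 164 x 128 long-axis angle 4.7 deg
[ 308  151   26  114 2802] z.015 centre 567.2 27.7 mm size 105 x 23 long-axis angle 4.8 deg
[308 296  25  33 749] z.015 centre 670.1 36.4 mm size 36 x 24 long-axis angle 2.5 deg
[115 327  37  10 223] z.015 centre 707.6 -146.8 mm size 36 x 10 long-axis angle -85.2 deg
[150 326  53  11 290] z.015 centre 703.5 -103.8 mm size 51 x 11 long-axis angle -85.2 deg
```

View pics/c3.png

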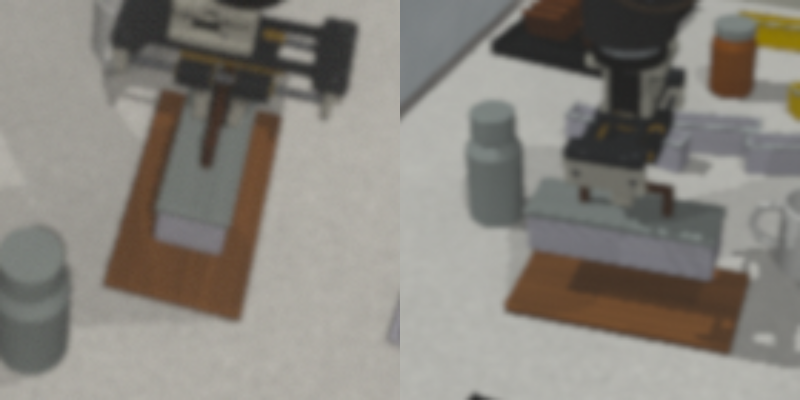

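The tin hangs level over the board. Lowering it.

```bash
python3 -m handwheel '[{"turn":[0,0,0],"slide":[0,0,2],"jaw":0.5},{"turn":[0,0,0],"slide":[0,0,2],"jaw":0.5},{"turn":[0,0,0],"slide":[0,0,1],"jaw":0.5},{"turn":[0,0,0],"slide":[0,0,0.3],"jaw":0.5},{"turn":[0,0,0],"slide":[0,0,0],"jaw":0.5}]'
python3 -m handwheel '[{"turn":[0,0,0],"slide":[0,0,0.2],"jaw":0.5},{"turn":[0,0,0],"slide":[0,0,0.1],"jaw":0.5},{"turn":[0,0,0],"slide":[0,0,0],"jaw":0.5}]'
```

```text
time: 6.4
position: [0.5507, 0.0258, 0.1037]
tcp_rot: [[-0.997, -0.082, -0.0], [-0.082, 0.997, -0.0], [0.0, -0.0, -1.0]]
wrist_force: [-0.2, -0.1, -6.1]
grip_width: 0.0106
finger_force: 50.0
time: 6.7
position: [0.5515, 0.0257, 0.1022]
tcp_rot: [[-0.997, -0.082, 0.002], [-0.082, 0.997, 0.0], [-0.002, -0.0, -1.0]]
wrist_force: [-1.0, -1.9, 3.7]
grip_width: 0.0106
finger_force: 50.0
```

Touched down. Releasing and rising.

```bash
python3 -m handwheel '[{"turn":[0,0,0],"slide":[0,0,0],"jaw":5},{"turn":[0,0,0],"slide":[0,0,0],"jaw":5},{"turn":[0,0,0],"slide":[0,0,0],"jaw":5},{"turn":[0,0,0],"slide":[0,0,0],"jaw":5},{"turn":[0,0,0],"slide":[0,0,0],"jaw":5}]'
python3 -m handwheel '[{"turn":[0,0,0],"slide":[0,0,-3],"jaw":5},{"turn":[0,0,0],"slide":[0,0,-4],"jaw":5},{"turn":[0,0,0],"slide":[0,0,-5],"jaw":5},{"turn":[0,0,0],"slide":[0,0,-5],"jaw":5},{"turn":[0,0,0],"slide":[0,0,-5],"jaw":5}]'
python3 - <<'E'
from h import *
a=cam('wrist')
h=cv2.cvtColor(a['img'],cv2.COLOR_BGR2HSV);m=(h[...,0]<20)&(h[...,1]>90)&(h[...,2]>30)
bl=blobs(m,150)
for l,st,ce in bl:
    ys,xs=np.nonzero(l);print(st,'z.015',rect(onz(a,np.c_[xs,ys],.015)),'z.1',rect(onz(a,np.c_[xs,ys],.1)))
E
```

```text
time: 7.2
position: [0.5505, 0.0258, 0.1005]
tcp_rot: [[-0.997, -0.082, -0.0], [-0.082, 0.997, 0.0], [0.0, 0.0, -1.0]]
wrist_force: [0.4, 0.4, -0.3]
grip_width: 0.0449
finger_force: 0.0
time: 7.7
position: [0.55, 0.0256, 0.3227]
tcp_rot: [[-0.997, -0.082, 0.0], [-0.082, 0.997, 0.0], [-0.0, 0.0, -1.0]]
wrist_force: [1.9, 0.5, 0.5]
grip_width: 0.0498
finger_force: 0.0
[ 267   60  102  184 8773] z.015 centre 545.6 21.6 mm size 247 x 128 long-axis angle 4.6 deg z.1 centre 532.9 21.3 mm size 200 x 104 long-axis angle 4.6 deg
[316 129  10  91 864] z.015 centre 569.2 27.2 mm size 125 x 13 long-axis angle 4.9 deg z.1 centre 552.0 25.9 mm size 101 x 10 long-axis angle 4.9 deg
[420 252  19  34 190] z.015 centre 695.7 201.1 mm size 58 x 23 long-axis angle 27.5 deg z.1 centre 654.5 166.8 mm size 47 x 18 long-axis angle 27.5 deg
[ 253  326  157   11 1186] z.015 centre 814.7 64.5 mm size 244 x 18 long-axis angle -85.3 deg z.1 centre 751.0 56.1 mm size 198 x 15 long-axis angle -85.3 deg
```

Step 1 stands: the tin is about 7 mm / 4 mm off the board centre. Now the bare rack.

```bash
python3 -m handwheel '[{"turn":[0,0,0],"slide":[0,5,0],"jaw":8.7},{"turn":[0,0,0],"slide":[0,5,0],"jaw":8.7},{"turn":[0,0,0],"slide":[0,5,0],"jaw":8.7},{"turn":[0,0,0],"slide":[0,5,0],"jaw":8.7},{"turn":[0,0,0],"slide":[0,5,0],"jaw":8.7}]' >/dev/null
python3 -m handwheel '[{"turn":[0,0,0],"slide":[0,5,0],"jaw":8.7},{"turn":[0,0,0],"slide":[0,0,0],"jaw":8.7},{"turn":[0,0,0],"slide":[0,0,0],"jaw":8.7},{"turn":[0,0,0],"slide":[0,0,0],"jaw":8.7}]'
python3 - <<'E'
from h import *
w=cam('wrist','w4.png');pickle.dump(w,open('w4.pkl','wb'))
cv2.imwrite('pics/w4c.png',cv2.resize(w['img'][60:280,200:440],(720,600)))
g=cv2.cvtColor(w['img'],cv2.COLOR_BGR2GRAY)
for l,st,ce in blobs(g<60,300):
    ys,xs=np.nonzero(l);P=np.c_[xs,ys];print(st,'z.022',rect(onz(w,P,.022)))
E
```

```text
time: 8.65
position: [0.5259, 0.3243, 0.3204]
tcp_rot: [[-0.997, -0.082, -0.0], [-0.082, 0.997, -0.0], [0.0, -0.0, -1.0]]
wrist_force: [0.3, 0.2, -0.6]
grip_width: 0.0871
finger_force: 0.0
[  44   60   62  126 1368] z.022 centre 497.3 28.7 mm size 162 x 66 long-axis angle 14.7 deg
[    0    61   640   339 79721] z.022 centre 657.3 332.9 mm size 1046 x 515 long-axis angle -85.2 deg
[ 251   90   59  148 5644] z.022 centre 537.6 268.9 mm size 193 x 52 long-axis angle -5.5 deg
[ 345  123   63  119 4528] z.022 centre 549.7 399.3 mm size 158 x 54 long-axis angle -5.5 deg
[ 301  127   55   96 3488] z.022 centre 543.4 334.6 mm size 124 x 52 long-axis angle -5.5 deg
[  32  128   48   92 1547] z.022 centre 571.5 -26.3 mm size 124 x 43 long-axis angle 4.7 deg
```

View pics/w4c.png

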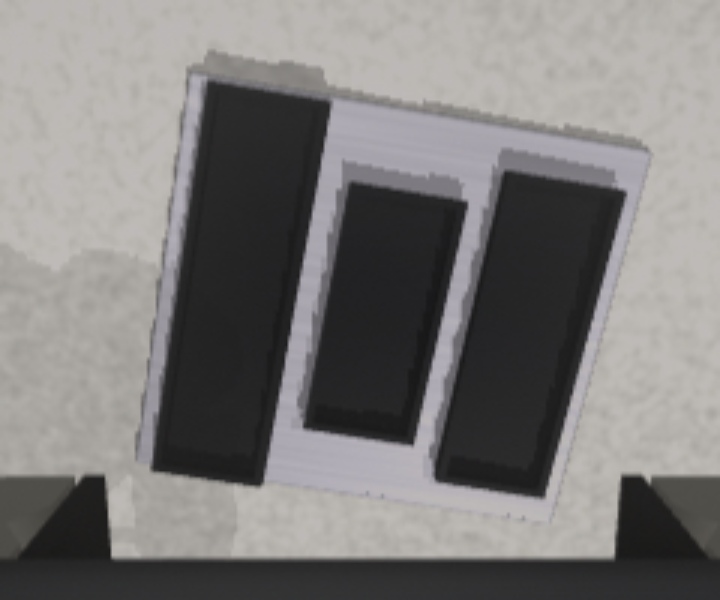

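The crop shows the rows from left (−y) to right: long, short, mid. Their outer lengths measure 193, 124 and 158 mm, at an angle of −5.5°. Now the loaf tins.

```bash
python3 -m handwheel '[{"turn":[0,0,0],"slide":[0,-5,0],"jaw":8.7},{"turn":[0,0,0],"slide":[0,-5,0],"jaw":8.7},{"turn":[0,0,0],"slide":[0,-5,0],"jaw":8.7},{"turn":[0,0,0],"slide":[0,-5,0],"jaw":8.7},{"turn":[0,0,0],"slide":[0,-5,0],"jaw":8.7}]' >/dev/null
python3 -m handwheel '[{"turn":[0,0,0],"slide":[0,-5,0],"jaw":8.7},{"turn":[0,0,0],"slide":[0,-5,0],"jaw":8.7},{"turn":[0,0,0],"slide":[0,-5,0],"jaw":8.7},{"turn":[0,0,0],"slide":[0,-5,0],"jaw":8.7},{"turn":[0,0,0],"slide":[0,-5,0],"jaw":8.7}]' >/dev/null
python3 -m handwheel '[{"turn":[0,0,0],"slide":[1,-5,0],"jaw":8.7},{"turn":[0,0,0],"slide":[1,-3,0],"jaw":8.7},{"turn":[0,0,0],"slide":[0,0,0],"jaw":8.7},{"turn":[0,0,0],"slide":[0,0,0],"jaw":8.7},{"turn":[0,0,0],"slide":[0,0,0],"jaw":8.7}]'
python3 - <<'E'
from h import *
print(np.round(state()['q'],2))
w=cam('wrist','w5.png');pickle.dump(w,open('w5.pkl','wb'))
E
```

```text
time: 10.2
position: [0.5531, -0.2541, 0.3209]
tcp_rot: [[-0.997, -0.081, 0.001], [-0.081, 0.997, 0.0], [-0.001, 0.0, -1.0]]
wrist_force: [0.9, 0.5, 0.3]
grip_width: 0.0871
finger_force: 0.0
[-0.11  0.21 -0.02 -0.   -1.34 -1.38]
```

View pics/w5.png

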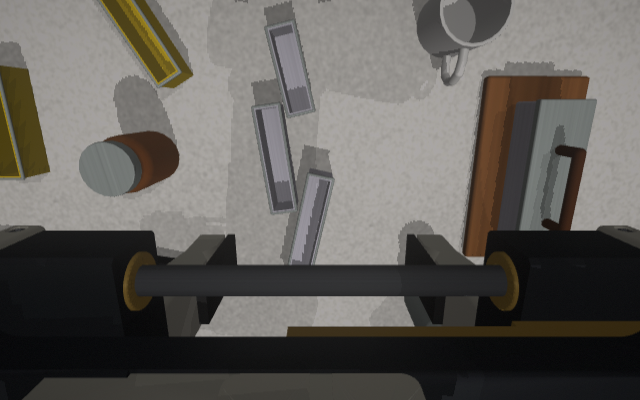

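The wrist view shows short at (290,68), mid at (274,157) and long starting at (320,172) with its far end behind the jaw. Jar is at (125,165), mug (465,20), with the yellow decoys to the left. I'll back off 10 cm to see the long tin whole.

```bash
python3 -m handwheel '[{"turn":[0,0,0],"slide":[4,0,0],"jaw":8.7},{"turn":[0,0,0],"slide":[4,0,0],"jaw":8.7},{"turn":[0,0,0],"slide":[2,0,0],"jaw":8.7},{"turn":[0,0,0],"slide":[0,0,0],"jaw":8.7},{"turn":[0,0,0],"slide":[0,0,0],"jaw":8.7}]' | head -2
python3 - <<'E'
from h import *
for w in (pickle.load(open('w5.pkl','rb')),cam('wrist','w6.png')):
    im=w['img'].astype(int);m=(im[...,0]-im[...,1]>5)&(im[...,0]-im[...,2]>-3)
    m=cv2.morphologyEx(m.astype(np.uint8),cv2.MORPH_OPEN,np.ones((2,2)));m[230:]=0;
    for l,st,ce in blobs(m,150):
        ys,xs=np.nonzero(l);P=np.c_[xs,ys];print(st,np.round(ce),'z.045',rect(onz(w,P,.045)))
w=pickle.load(open('w5.pkl','rb'))
print(rect(onz(w,[(265,24),(292,20),(315,108),(288,116)],.045)),rect(onz(w,[(252,106),(278,101),(296,207),(270,214)],.045)))
cv2.imwrite('pics/m.png',m*255)
E
```

```text
time: 10.75
position: [0.4541, -0.2615, 0.3213]
[ 276   33   32   59 1109] [291.  62.] z.045 centre 435.4 -297.7 mm size 60 x 24 long-axis angle 17.8 deg
[ 263  107   28   77 1208] [276. 145.] z.045 centre 533.4 -310.4 mm size 93 x 20 long-axis angle 12.6 deg
[299 177  22  53 548] [310. 203.] z.045 centre 605.0 -263.8 mm size 73 x 14 long-axis angle -7.8 deg
[278 115  28  51 848] [292. 140.] z.045 centre 426.7 -299.2 mm size 61 x 22 long-axis angle 17.9 deg
[267 187  21  43 606] [277. 208.] z.045 centre 516.4 -313.3 mm size 58 x 19 long-axis angle 12.2 deg
centre 441.2 -297.8 mm size 104 x 34 long-axis angle 17.7 deg centre 550.9 -313.0 mm size 139 x 35 long-axis angle 12.8 deg
```

```bash
python3 -m handwheel '[{"turn":[0,0,0],"slide":[-5,0,0],"jaw":8.7},{"turn":[0,0,0],"slide":[-5,0,0],"jaw":8.7},{"turn":[0,0,0],"slide":[-5,0,0],"jaw":8.7},{"turn":[0,0,0],"slide":[-5,0,0],"jaw":8.7},{"turn":[0,0,0],"slide":[0,0,0],"jaw":8.7}]' | head -2
python3 - <<'E'
from h import *
w5=pickle.load(open('w5.pkl','rb'))
print('w5 rim/table px',w5['img'][108,253:262].tolist(),w5['img'][150,230].tolist())
w=cam('wrist','w7.png');pickle.dump(w,open('w7.pkl','wb'))
for n,c in(('w5',w5),('w7',w)):
    im=cv2.GaussianBlur(c['img'],(3,3),0).astype(int);m=(im[...,0]-im[...,2]>2)&(im.max(2)>60)
    m[232:]=0
    for l,st,ce in blobs(m,300):
        ys,xs=np.nonzero(l);P=np.c_[xs,ys];print(n,st,'z.045',rect(onz(c,P,.045)))
cv2.imwrite('pics/w7c.png',cv2.resize(w['img'][0:240,200:440],(600,600),interpolation=cv2.INTER_CUBIC))
E
```

```text
time: 11.3
position: [0.6587, -0.244, 0.3148]
w5 rim/table px [[117, 117, 115], [139, 135, 135], [138, 134, 135], [138, 133, 134], [141, 136, 138], [135, 130, 132], [128, 122, 124], [132, 125, 127], [129, 123, 125]] [154, 159, 163]
w5 [ 268   22   45   93 1688] z.045 centre 443.0 -298.0 mm size 99 x 31 long-axis angle 16.6 deg
w5 [ 254  105   41  108 1678] z.045 centre 551.3 -311.2 mm size 134 x 32 long-axis angle 11.8 deg
w5 [296 175  33  57 885] z.045 centre 606.0 -261.0 mm size 79 x 26 long-axis angle -8.2 deg
w7 [281   0  30  19 383] z.045 centre 484.2 -286.0 mm size 32 x 18 long-axis angle -85.1 deg
w7 [ 247    6   45  126 2195] z.045 centre 551.4 -311.5 mm size 135 x 31 long-axis angle 12.4 deg
w7 [ 280   89   52  137 2549] z.045 centre 651.0 -264.8 mm size 169 x 32 long-axis angle -7.8 deg
```

View pics/w7c.png

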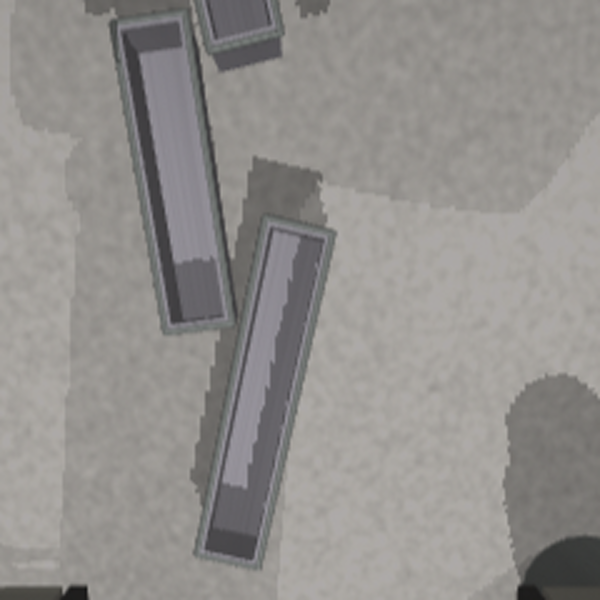

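Sizes come out exact: long 169×32 at (651,−265), −7.8°; mid 135×31 at (551,−311), 12.4°. I'll take the long tin first, because the mid tin's corner nearly touches it at crop (235,325).

```bash
python3 -m handwheel '[{"turn":[0,0,0.11],"slide":[0,0,3],"jaw":6.5},{"turn":[0,0,0.107],"slide":[0,0,4],"jaw":6.5},{"turn":[0,0,0],"slide":[0.5,-2.2,4],"jaw":6.5},{"turn":[0,0,0],"slide":[0,0,4],"jaw":6.5},{"turn":[0,0,0],"slide":[0,0,4],"jaw":6.5}]' 25 >/dev/null
python3 -m handwheel '[{"turn":[0,0,0],"slide":[0,0,2],"jaw":6.5},{"turn":[0,0,0],"slide":[0,0,0],"jaw":6.5},{"turn":[0,0,0],"slide":[0,0,0],"jaw":6.5}]'
```

```text
time: 12.15
position: [0.6457, -0.267, 0.1113]
tcp_rot: [[-0.991, 0.134, 0.0], [0.134, 0.991, -0.001], [-0.0, -0.001, -1.0]]
wrist_force: [-0.1, -0.7, 0.1]
grip_width: 0.0651
finger_force: 0.0
```

```bash
python3 -m handwheel '[{"turn":[0,0,0],"slide":[-0.5,0.3,2],"jaw":6.5},{"turn":[0,0,0],"slide":[0,0,3],"jaw":6.5},{"turn":[0,0,0],"slide":[0,0,2.5],"jaw":6.5},{"turn":[0,0,0],"slide":[0,0,0],"jaw":2},{"turn":[0,0,0],"slide":[0,0,0],"jaw":2}]'
python3 -m handwheel '[{"turn":[0,0,0],"slide":[0,0,0],"jaw":2},{"turn":[0,0,0],"slide":[0,0,0],"jaw":2},{"turn":[0,0,0],"slide":[0,0,0],"jaw":2},{"turn":[0,0,0],"slide":[0,0,0],"jaw":2},{"turn":[0,0,0],"slide":[0,0,0],"jaw":2}]'
python3 -m handwheel '[{"turn":[0,0,0],"slide":[0,0,-1],"jaw":2},{"turn":[0,0,0],"slide":[0,0,-4],"jaw":2},{"turn":[0,0,0],"slide":[0,0,-4],"jaw":2},{"turn":[0,0,0],"slide":[0,0,-4],"jaw":2},{"turn":[0,0,0],"slide":[0,0,-3],"jaw":2}]'
```

```text
time: 12.65
position: [0.6518, -0.2649, 0.0376]
tcp_rot: [[-0.991, 0.134, 0.002], [0.134, 0.991, -0.001], [-0.002, -0.001, -1.0]]
wrist_force: [0.6, 0.3, 0.7]
grip_width: 0.0544
finger_force: 0.0
time: 13.15
position: [0.6515, -0.2648, 0.0372]
tcp_rot: [[-0.991, 0.134, 0.002], [0.134, 0.991, -0.001], [-0.002, -0.0, -1.0]]
wrist_force: [-1.3, 1.1, 6.4]
grip_width: 0.0319
finger_force: 25.0
time: 13.65
position: [0.651, -0.2649, 0.1992]
tcp_rot: [[-0.991, 0.135, 0.002], [0.135, 0.991, -0.001], [-0.003, -0.0, -1.0]]
wrist_force: [0.8, 0.5, -1.2]
grip_width: 0.0318
finger_force: 25.0
```

```bash
python3 -m handwheel '[{"turn":[0,0,-0.041],"slide":[0,0,0],"jaw":2},{"turn":[0,0,0],"slide":[1.4,4.4,0],"jaw":2},{"turn":[0,0,0],"slide":[1.4,4.4,0],"jaw":2},{"turn":[0,0,0],"slide":[1.4,4.4,0],"jaw":2},{"turn":[0,0,0],"slide":[1.4,4.4,0],"jaw":2}]' >/dev/null
python3 -m handwheel '[{"turn":[0,0,0],"slide":[1.4,4.4,0],"jaw":2},{"turn":[0,0,0],"slide":[1.4,4.4,0],"jaw":2},{"turn":[0,0,0],"slide":[1.4,4.4,0],"jaw":2},{"turn":[0,0,0],"slide":[1.4,4.4,0],"jaw":2},{"turn":[0,0,0],"slide":[1.4,4.4,0],"jaw":2}]' >/dev/null
python3 -m handwheel '[{"turn":[0,0,0],"slide":[1.4,4.4,0],"jaw":2},{"turn":[0,0,0],"slide":[1.2,4,2],"jaw":2},{"turn":[0,0,0],"slide":[1.2,4,3],"jaw":2},{"turn":[0,0,0],"slide":[0,0,2],"jaw":2},{"turn":[0,0,0],"slide":[0,0,0],"jaw":2}]'
```

```text
time: 15.15
position: [0.5343, 0.2672, 0.1237]
tcp_rot: [[-0.996, 0.093, -0.005], [0.093, 0.996, -0.003], [0.004, -0.004, -1.0]]
wrist_force: [-0.6, -0.0, -1.4]
grip_width: 0.032
finger_force: 25.0
```

```bash
python3 -m handwheel '[{"turn":[0,0,0],"slide":[0,0,2],"jaw":2},{"turn":[0,0,0],"slide":[0,0,1],"jaw":2},{"turn":[0,0,0],"slide":[0,0,0],"jaw":2},{"turn":[0,0,0],"slide":[0,0,0],"jaw":2}]'
```

```text
time: 15.55
position: [0.537, 0.2669, 0.0974]
tcp_rot: [[-0.996, 0.095, 0.001], [0.095, 0.996, 0.0], [-0.001, 0.0, -1.0]]
wrist_force: [0.3, -0.1, -1.2]
grip_width: 0.0323
finger_force: 25.0
```

```bash
python3 -m handwheel '[{"turn":[0,0,0],"slide":[0,0.2,1],"jaw":2},{"turn":[0,0,0],"slide":[0,0,2],"jaw":2},{"turn":[0,0,0],"slide":[0,0,1.2],"jaw":2},{"turn":[0,0,0],"slide":[0,0,0.5],"jaw":2},{"turn":[0,0,0],"slide":[0,0,0],"jaw":2}]'
python3 -m handwheel '[{"turn":[0,0,0],"slide":[0,0,0.2],"jaw":2},{"turn":[0,0,0],"slide":[0,0,0],"jaw":2}]'
```

```text
time: 16.05
position: [0.5366, 0.2691, 0.049]
tcp_rot: [[-0.996, 0.094, -0.001], [0.094, 0.996, -0.001], [0.0, -0.001, -1.0]]
wrist_force: [-0.1, 0.3, -1.4]
grip_width: 0.032
finger_force: 25.0
time: 16.25
position: [0.5372, 0.2697, 0.0481]
tcp_rot: [[-0.996, 0.094, 0.001], [0.094, 0.996, 0.001], [-0.001, 0.001, -1.0]]
wrist_force: [0.1, -0.0, -0.1]
grip_width: 0.032
finger_force: 25.0
```

```bash
python3 -m handwheel '[{"turn":[0,0,0],"slide":[0,0,0],"jaw":5},{"turn":[0,0,0],"slide":[0,0,0],"jaw":5},{"turn":[0,0,0],"slide":[0,0,-4],"jaw":5},{"turn":[0,0,0],"slide":[0,0,-5],"jaw":5},{"turn":[0,0,0],"slide":[0,0,-5],"jaw":5}]'
python3 -m handwheel '[{"turn":[0,0,0],"slide":[0.3,-4,-3],"jaw":6.5},{"turn":[0,0,0],"slide":[0.3,-4,-3],"jaw":6.5},{"turn":[0,0,0],"slide":[0.3,-4.8,0],"jaw":6.5},{"turn":[0,0,0],"slide":[0.3,-4.8,0],"jaw":6.5},{"turn":[0,0,0],"slide":[0.3,-4.8,0],"jaw":6.5}]' >/dev/null
python3 -m handwheel '[{"turn":[0,0,0],"slide":[0.3,-4.8,0],"jaw":6.5},{"turn":[0,0,0],"slide":[0.3,-4.8,0],"jaw":6.5},{"turn":[0,0,0],"slide":[0.3,-4.8,0],"jaw":6.5},{"turn":[0,0,0],"slide":[0.3,-4.8,0],"jaw":6.5},{"turn":[0,0,0],"slide":[0.3,-4.8,0],"jaw":6.5}]' >/dev/null
python3 -m handwheel '[{"turn":[0,0,-0.14],"slide":[0.3,-4.8,0],"jaw":6.5},{"turn":[0,0,-0.14],"slide":[0,-3,0],"jaw":6.5},{"turn":[0,0,-0.11],"slide":[0,0,0],"jaw":6.5},{"turn":[0,0,0],"slide":[0,0,0],"jaw":6.5},{"turn":[0,0,0],"slide":[0,0,0],"jaw":6.5}]'
cat > tins.py <<'E'
from h import *
w=cam('wrist');im=cv2.GaussianBlur(w['img'],(3,3),0).astype(int);m=(im[...,0]-im[...,2]>2)&(im.max(2)>60);m[232:]=0
for l,st,ce in blobs(m,300):
    ys,xs=np.nonzero(l);print(st,'z.045',rect(onz(w,np.c_[xs,ys],.045)))
E
python3 tins.py
```

```text
time: 16.75
position: [0.5364, 0.269, 0.1888]
tcp_rot: [[-0.996, 0.094, -0.001], [0.094, 0.996, -0.001], [0.001, -0.001, -1.0]]
wrist_force: [1.0, 1.2, 0.4]
grip_width: 0.0499
finger_force: 0.0
time: 18.25
position: [0.4574, -0.2627, 0.2473]
tcp_rot: [[-0.961, -0.276, 0.0], [-0.276, 0.961, 0.0], [-0.0, 0.0, -1.0]]
wrist_force: [0.7, -0.1, -0.1]
grip_width: 0.0648
finger_force: 0.0
[ 273  105   35   98 2138] z.045 centre 443.4 -298.4 mm size 100 x 31 long-axis angle 17.3 deg
[241 187  30  45 928] z.045 centre 510.8 -320.1 mm size 50 x 31 long-axis angle 12.4 deg
```

```bash
python3 -m handwheel '[{"turn":[0,0,-0.022],"slide":[0,0,3],"jaw":6.5},{"turn":[0,0,0],"slide":[2.4,-3,0],"jaw":6.5},{"turn":[0,0,0],"slide":[0,0,4],"jaw":6.5},{"turn":[0,0,0],"slide":[0,0,4],"jaw":6.5},{"turn":[0,0,0],"slide":[0,0,3],"jaw":6.5}]' >/dev/null
python3 -m handwheel '[{"turn":[0,0,0],"slide":[0,0,0],"jaw":6.5},{"turn":[0,0,0],"slide":[0,0,0],"jaw":6.5},{"turn":[0,0,0],"slide":[0,0,0],"jaw":6.5}]'
```

```text
time: 19.1
position: [0.4452, -0.2987, 0.1093]
tcp_rot: [[-0.954, -0.301, 0.003], [-0.301, 0.954, -0.001], [-0.002, -0.002, -1.0]]
wrist_force: [-0.0, -0.1, -0.0]
grip_width: 0.0648
finger_force: 0.0
```

```bash
python3 -m handwheel '[{"turn":[0,0,0],"slide":[0.1,0,2],"jaw":6.5},{"turn":[0,0,0],"slide":[0,0,3],"jaw":6.5},{"turn":[0,0,0],"slide":[0,0,2.3],"jaw":6.5},{"turn":[0,0,0],"slide":[0,0,0],"jaw":2},{"turn":[0,0,0],"slide":[0,0,0],"jaw":2}]' | head -2
python3 -m handwheel '[{"turn":[0,0,0],"slide":[0,0,0],"jaw":2},{"turn":[0,0,0],"slide":[0,0,0],"jaw":2},{"turn":[0,0,0],"slide":[0,0,0],"jaw":2},{"turn":[0,0,0],"slide":[0,0,0],"jaw":2},{"turn":[0,0,0],"slide":[0,0,0],"jaw":2}]'
python3 -m handwheel '[{"turn":[0,0,0],"slide":[0,0,-1],"jaw":2},{"turn":[0,0,0],"slide":[0,0,-4],"jaw":2},{"turn":[0,0,0],"slide":[0,0,-4],"jaw":2},{"turn":[0,0,0],"slide":[0,0,-4],"jaw":2},{"turn":[0,0,0],"slide":[0,0,-4],"jaw":2}]'
```

```text
time: 19.6
position: [0.4438, -0.2992, 0.0358]
time: 20.1
position: [0.4435, -0.2991, 0.0355]
tcp_rot: [[-0.954, -0.301, 0.002], [-0.301, 0.954, -0.001], [-0.001, -0.001, -1.0]]
wrist_force: [-0.6, 1.8, 8.4]
grip_width: 0.0316
finger_force: 25.0
time: 20.6
position: [0.4421, -0.2988, 0.2067]
tcp_rot: [[-0.954, -0.3, 0.0], [-0.3, 0.954, 0.0], [-0.0, -0.0, -1.0]]
wrist_force: [0.6, -0.6, -2.1]
grip_width: 0.0315
finger_force: 25.0
```

```bash
python3 -m handwheel '[{"turn":[0,0,0.14],"slide":[0,0,0],"jaw":2},{"turn":[0,0,0.14],"slide":[0,0,0],"jaw":2},{"turn":[0,0,0.121],"slide":[0,0,0],"jaw":2},{"turn":[0,0,0],"slide":[-0.3,4.6,0],"jaw":2},{"turn":[0,0,0],"slide":[-0.3,4.6,0],"jaw":2}]' >/dev/null
python3 -m handwheel '[{"turn":[0,0,0],"slide":[-0.3,4.6,0],"jaw":2},{"turn":[0,0,0],"slide":[-0.3,4.6,0],"jaw":2},{"turn":[0,0,0],"slide":[-0.3,4.6,0],"jaw":2},{"turn":[0,0,0],"slide":[-0.3,4.6,0],"jaw":2},{"turn":[0,0,0],"slide":[-0.3,4.6,0],"jaw":2}]' >/dev/null
python3 -m handwheel '[{"turn":[0,0,0],"slide":[-0.3,4.6,0],"jaw":2},{"turn":[0,0,0],"slide":[-0.3,4.6,0],"jaw":2},{"turn":[0,0,0],"slide":[-0.3,4.6,0],"jaw":2},{"turn":[0,0,0],"slide":[-0.3,4.6,0],"jaw":2},{"turn":[0,0,0],"slide":[-0.3,4.6,0],"jaw":2}]' >/dev/null
python3 -m handwheel '[{"turn":[0,0,0],"slide":[-0.3,4.6,0],"jaw":2},{"turn":[0,0,0],"slide":[-0.3,4.2,3],"jaw":2},{"turn":[0,0,0],"slide":[0,0,2],"jaw":2},{"turn":[0,0,0],"slide":[0,0,0],"jaw":2},{"turn":[0,0,0],"slide":[0,0,0],"jaw":2}]'
```

```text
time: 22.6
position: [0.5455, 0.3322, 0.1558]
tcp_rot: [[-0.995, 0.096, -0.0], [0.096, 0.995, -0.001], [0.0, -0.001, -1.0]]
wrist_force: [0.5, 0.0, -0.6]
grip_width: 0.0319
finger_force: 25.0
```

```bash
python3 -m handwheel '[{"turn":[0,0,0],"slide":[0.2,0.2,3],"jaw":2},{"turn":[0,0,0],"slide":[0,0,3],"jaw":2},{"turn":[0,0,0],"slide":[0,0,1.5],"jaw":2},{"turn":[0,0,0],"slide":[0,0,0],"jaw":2},{"turn":[0,0,0],"slide":[0,0,0],"jaw":2}]'
python3 tins.py
```

```text
time: 23.1
position: [0.5448, 0.3349, 0.0824]
tcp_rot: [[-0.995, 0.096, 0.002], [0.096, 0.995, 0.001], [-0.002, 0.001, -1.0]]
wrist_force: [0.9, 0.2, -1.2]
grip_width: 0.0319
finger_force: 25.0
[  249    57   241   175 16449] z.045 centre 497.9 364.0 mm size 119 x 92 long-axis angle 84.5 deg
[ 148   75   99  157 6710] z.045 centre 493.5 274.7 mm size 83 x 47 long-axis angle -5.3 deg
[221  82  21 101 830] z.045 centre 482.8 294.6 mm size 52 x 9 long-axis angle -6.2 deg
[286 150  71  11 507] z.045 centre 497.9 340.0 mm size 37 x 5 long-axis angle 83.4 deg
[ 282  165   77   67 4586] z.045 centre 522.4 337.2 mm size 42 x 38 long-axis angle 84.5 deg
```

```bash
python3 -m handwheel '[{"turn":[0,0,0],"slide":[0.1,0,2],"jaw":2},{"turn":[0,0,0],"slide":[0,0,1],"jaw":2},{"turn":[0,0,0],"slide":[0,0,0.5],"jaw":2},{"turn":[0,0,0],"slide":[0,0,0],"jaw":2}]'
python3 -m handwheel '[{"turn":[0,0,0],"slide":[0,0,0.15],"jaw":2},{"turn":[0,0,0],"slide":[0,0,0],"jaw":2}]'
```

```text
time: 23.55
position: [0.5432, 0.3352, 0.0463]
tcp_rot: [[-0.995, 0.095, 0.001], [0.095, 0.995, 0.0], [-0.001, 0.0, -1.0]]
wrist_force: [0.4, 0.7, -1.2]
grip_width: 0.0322
finger_force: 25.0
time: 23.75
position: [0.5433, 0.3354, 0.0462]
tcp_rot: [[-0.995, 0.095, 0.001], [0.095, 0.995, 0.001], [-0.001, 0.001, -1.0]]
wrist_force: [-3.8, -2.6, 11.4]
grip_width: 0.0318
finger_force: 25.0
```

```bash
python3 -m handwheel '[{"turn":[0,0,0],"slide":[0,0,0],"jaw":4.4},{"turn":[0,0,0],"slide":[0,0,0],"jaw":4.4},{"turn":[0,0,0],"slide":[0,0,-4],"jaw":4.4},{"turn":[0,0,0],"slide":[0,0,-5],"jaw":4.4},{"turn":[0,0,0],"slide":[0,0,-5],"jaw":4.4}]'
python3 -m handwheel '[{"turn":[0,0,0],"slide":[-0.5,-4,-3],"jaw":6},{"turn":[0,0,0],"slide":[-0.5,-4,-3],"jaw":6},{"turn":[0,0,0],"slide":[-0.5,-4.6,0],"jaw":6},{"turn":[0,0,0],"slide":[-0.5,-4.6,0],"jaw":6},{"turn":[0,0,0],"slide":[-0.5,-4.6,0],"jaw":6}]' >/dev/null
python3 -m handwheel '[{"turn":[0,0,0],"slide":[-0.5,-4.6,0],"jaw":6},{"turn":[0,0,0],"slide":[-0.5,-4.6,0],"jaw":6},{"turn":[0,0,0],"slide":[-0.5,-4.6,0],"jaw":6},{"turn":[0,0,0],"slide":[-0.5,-4.6,0],"jaw":6},{"turn":[0,0,0],"slide":[-0.5,-4.6,0],"jaw":6}]' >/dev/null
python3 -m handwheel '[{"turn":[0,0,0],"slide":[-0.5,-4.6,0],"jaw":6},{"turn":[0,0,0],"slide":[-0.5,-4.6,0],"jaw":6},{"turn":[0,0,-0.12],"slide":[-0.5,-4.6,0],"jaw":6},{"turn":[0,0,-0.12],"slide":[0,-2,0],"jaw":6},{"turn":[0,0,-0.075],"slide":[0,0,0],"jaw":6}]' >/dev/null
python3 -m handwheel '[{"turn":[0,0,0],"slide":[0,0,0],"jaw":6},{"turn":[0,0,0],"slide":[0,0,0],"jaw":6},{"turn":[0,0,0],"slide":[0,0,0],"jaw":6}]'
python3 tins.py
```

```text
time: 24.25
position: [0.5426, 0.3347, 0.1851]
tcp_rot: [[-0.995, 0.096, -0.001], [0.096, 0.995, -0.001], [0.001, -0.001, -1.0]]
wrist_force: [0.9, 0.3, -0.3]
grip_width: 0.0441
finger_force: 0.0
time: 26.05
position: [0.552, -0.2736, 0.2437]
tcp_rot: [[-0.976, -0.216, 0.0], [-0.216, 0.976, -0.0], [-0.0, -0.0, -1.0]]
wrist_force: [-0.2, -0.3, 0.7]
grip_width: 0.0599
finger_force: 0.0
[ 267  102   34  130 2421] z.045 centre 551.3 -311.3 mm size 134 x 31 long-axis angle 12.9 deg
```

```bash
python3 -m handwheel '[{"turn":[0,0,0],"slide":[0.9,-3.7,0],"jaw":6},{"turn":[0,0,0],"slide":[0,0,4],"jaw":6},{"turn":[0,0,0],"slide":[0,0,5],"jaw":6},{"turn":[0,0,0],"slide":[0,0,4],"jaw":6},{"turn":[0,0,0],"slide":[0,0,0],"jaw":6}]' >/dev/null
python3 -m handwheel '[{"turn":[0,0,0],"slide":[0,0,0],"jaw":6},{"turn":[0,0,0],"slide":[0,0,0],"jaw":6}]'
```

```text
time: 26.8
position: [0.553, -0.3125, 0.1163]
tcp_rot: [[-0.976, -0.218, 0.004], [-0.218, 0.976, -0.002], [-0.003, -0.002, -1.0]]
wrist_force: [0.6, 0.1, 0.5]
grip_width: 0.0603
finger_force: 0.0
```

```bash
python3 -m handwheel '[{"turn":[0,0,0],"slide":[0.1,0.1,2],"jaw":6},{"turn":[0,0,0],"slide":[0,0,3],"jaw":6},{"turn":[0,0,0],"slide":[0,0,3],"jaw":6},{"turn":[0,0,0],"slide":[0,0,0],"jaw":2},{"turn":[0,0,0],"slide":[0,0,0],"jaw":2}]' | head -2
python3 -m handwheel '[{"turn":[0,0,0],"slide":[0,0,0],"jaw":2},{"turn":[0,0,0],"slide":[0,0,0],"jaw":2},{"turn":[0,0,0],"slide":[0,0,0],"jaw":2},{"turn":[0,0,0],"slide":[0,0,0],"jaw":2},{"turn":[0,0,0],"slide":[0,0,0],"jaw":2}]'
python3 -m handwheel '[{"turn":[0,0,0],"slide":[0,0,-1],"jaw":2},{"turn":[0,0,0],"slide":[0,0,-4],"jaw":2},{"turn":[0,0,0],"slide":[0,0,-4],"jaw":2},{"turn":[0,0,0],"slide":[0,0,-4],"jaw":2},{"turn":[0,0,0],"slide":[0,0,-4],"jaw":2}]'
```

```text
time: 27.3
position: [0.5512, -0.3118, 0.0356]
time: 27.8
position: [0.5512, -0.3118, 0.0356]
tcp_rot: [[-0.976, -0.218, 0.003], [-0.218, 0.976, -0.001], [-0.003, -0.002, -1.0]]
wrist_force: [-0.9, 1.2, 7.8]
grip_width: 0.0317
finger_force: 25.0
time: 28.3
position: [0.5495, -0.3113, 0.2061]
tcp_rot: [[-0.976, -0.217, 0.001], [-0.217, 0.976, -0.0], [-0.001, -0.0, -1.0]]
wrist_force: [1.5, -0.1, -1.3]
grip_width: 0.032
finger_force: 25.0
```

```bash
python3 -m handwheel '[{"turn":[0,0,0.12],"slide":[0,0,0],"jaw":2},{"turn":[0,0,0.12],"slide":[0,0,0],"jaw":2},{"turn":[0,0,0.075],"slide":[0,0,0],"jaw":2},{"turn":[0,0,0],"slide":[0.4,4.4,0],"jaw":2},{"turn":[0,0,0],"slide":[0.4,4.4,0],"jaw":2}]' >/dev/null
python3 -m handwheel '[{"turn":[0,0,0],"slide":[0.4,4.4,0],"jaw":2},{"turn":[0,0,0],"slide":[0.4,4.4,0],"jaw":2},{"turn":[0,0,0],"slide":[0.4,4.4,0],"jaw":2},{"turn":[0,0,0],"slide":[0.4,4.4,0],"jaw":2},{"turn":[0,0,0],"slide":[0.4,4.4,0],"jaw":2}]' >/dev/null
python3 -m handwheel '[{"turn":[0,0,0],"slide":[0.4,4.4,0],"jaw":2},{"turn":[0,0,0],"slide":[0.4,4.4,0],"jaw":2},{"turn":[0,0,0],"slide":[0.4,4.4,0],"jaw":2},{"turn":[0,0,0],"slide":[0.4,4.4,0],"jaw":2},{"turn":[0,0,0],"slide":[0.4,4.4,0],"jaw":2}]' >/dev/null
python3 -m handwheel '[{"turn":[0,0,0],"slide":[0.4,4.4,0],"jaw":2},{"turn":[0,0,0],"slide":[0.4,4.4,0],"jaw":2},{"turn":[0,0,0],"slide":[0.4,4.4,0],"jaw":2},{"turn":[0,0,0],"slide":[0.4,4.4,0],"jaw":2},{"turn":[0,0,0],"slide":[0,0,3],"jaw":2}]' >/dev/null
python3 -m handwheel '[{"turn":[0,0,0],"slide":[0,0,2],"jaw":2},{"turn":[0,0,0],"slide":[0,0,0],"jaw":2},{"turn":[0,0,0],"slide":[0,0,0],"jaw":2}]'
```

```text
time: 30.6
position: [0.5538, 0.3954, 0.1544]
tcp_rot: [[-0.995, 0.096, 0.0], [0.096, 0.995, -0.0], [-0.0, -0.0, -1.0]]
wrist_force: [1.0, 0.4, -0.0]
grip_width: 0.0318
finger_force: 25.0
```

```bash
python3 -m handwheel '[{"turn":[0,0,0],"slide":[0.45,0.4,3],"jaw":2},{"turn":[0,0,0],"slide":[0,0,3],"jaw":2},{"turn":[0,0,0],"slide":[0,0,1.5],"jaw":2},{"turn":[0,0,0],"slide":[0,0,0],"jaw":2},{"turn":[0,0,0],"slide":[0,0,0],"jaw":2}]'
```

```text
time: 31.1
position: [0.5505, 0.4004, 0.0801]
tcp_rot: [[-0.995, 0.096, 0.002], [0.096, 0.995, 0.001], [-0.001, 0.001, -1.0]]
wrist_force: [0.1, 0.0, -0.2]
grip_width: 0.0318
finger_force: 25.0
```

```bash
python3 -m handwheel '[{"turn":[0,0,0],"slide":[0,0,2],"jaw":2},{"turn":[0,0,0],"slide":[0,0,1],"jaw":2},{"turn":[0,0,0],"slide":[0,0,0.3],"jaw":2},{"turn":[0,0,0],"slide":[0,0,0],"jaw":2}]'
```

```text
time: 31.5
position: [0.5499, 0.4002, 0.0468]
tcp_rot: [[-0.995, 0.095, 0.001], [0.095, 0.995, 0.001], [-0.001, 0.001, -1.0]]
wrist_force: [-0.0, 0.4, -0.8]
grip_width: 0.0315
finger_force: 25.0
```

At floor height (0.0466 expected). Releasing, rising, backing off to look.

```bash
python3 -m handwheel '[{"turn":[0,0,0],"slide":[0,0,0.1],"jaw":4.4},{"turn":[0,0,0],"slide":[0,0,0],"jaw":4.4},{"turn":[0,0,0],"slide":[0,0,-4],"jaw":4.4},{"turn":[0,0,0],"slide":[0,0,-5],"jaw":4.4},{"turn":[0,0,0],"slide":[0,0,-5],"jaw":4.4}]'
python3 -m handwheel '[{"turn":[0,0,0],"slide":[0,-3,-4],"jaw":4.4},{"turn":[0,0,0],"slide":[0,-3,-4],"jaw":4.4},{"turn":[0,0,0],"slide":[0,0,-4],"jaw":4.4},{"turn":[0,0,0],"slide":[0,0,0],"jaw":4.4},{"turn":[0,0,0],"slide":[0,0,0],"jaw":4.4}]' | head -2
python3 - <<'E'
from h import *
w=cam('wrist','w9.png');s=cam('side')
cv2.imwrite('pics/fin.png',np.hstack([cv2.resize(w['img'][60:260,200:440],(480,400)),cv2.resize(s['img'][210:380,220:400],(320,400))]))
h=cv2.cvtColor(w['img'],cv2.COLOR_BGR2HSV);im=w['img'].astype(int)
print(np.round(onz(w,proj(w,[[.5376,.2689,.056],[.5434,.3346,.056],[.5497,.3993,.056]]),.056)*1000))
# bright (non-black) islands within the rows: tin rim/inside at z=.056
for (x,y),L in zip([(537.6,268.9),(543.4,334.6),(549.7,399.3)],(170,100,135)):
    a=np.radians(-5.5);e=np.array([np.cos(a),np.sin(a)]);n=np.array([-e[1],e[0]])
    for lab,d,r in(('x',e,L/2+25),('y',n,30)):
        t=np.arange(-r,r+.1,1);P=np.c_[(np.array([x,y])+t[:,None]*d)/1000,np.full(len(t),.056)]
        p=np.round(proj(w,P)).astype(int);ok=(p[:,0]>=0)&(p[:,0]<640)&(p[:,1]>=0)&(p[:,1]<400);g=np.where(ok,w['img'][p[:,1].clip(0,399),p[:,0].clip(0,639)].max(1),0)
        print(L,lab,''.join('#' if v>75 else '.' for v in g))
E
```

```text
time: 32.0
position: [0.5494, 0.3995, 0.186]
tcp_rot: [[-0.995, 0.096, -0.001], [0.096, 0.995, -0.001], [0.0, -0.001, -1.0]]
wrist_force: [0.5, 0.5, 0.1]
grip_width: 0.0442
finger_force: 0.0
time: 32.5
position: [0.5441, 0.3403, 0.3063]
[[538. 269.  56.]
 [543. 335.  56.]
 [550. 399.  56.]]
170 x ###############........#########################################################################################################################################################################################.............
170 y ############..#######################################........
100 x #############..........################################################################################################################################
100 y ######.......####################################......######
135 x ###############.........########################################################################################################################################################..........
135 y ##............##########################....#####.###########
```

View pics/fin.png

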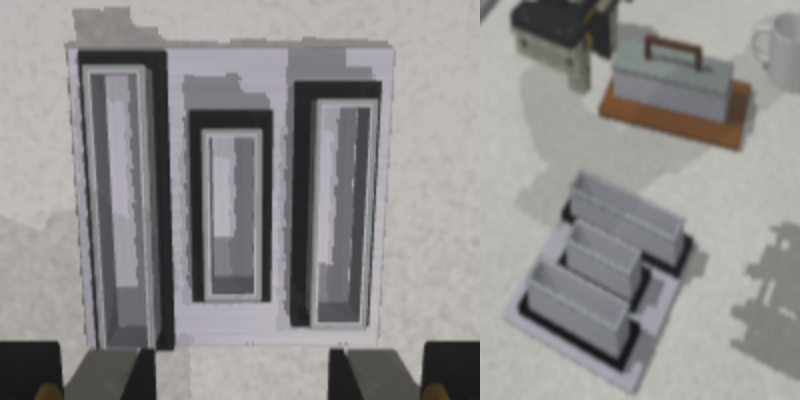

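The final views show every loaf tin seated and level inside its own black channel, and the cake tin standing on the board. The robot is clear of everything.

```bash
python3 -c "
from plant import *
print(hand_in())"
```

```text
the job is handed in; nothing more can be done
None
```

The job is handed in: the cake tin stands upright and lengthwise on the board, and in the last pictures each loaf tin sits flat in its own row; `hand_in()` returned no verdict, and nothing came near the flask, mug or jar, though I did not re-measure them.

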